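# Knock a jammed rock plug out of a coring bit

## Task

A rock plug is stuck in the coring bit clamped in the slanting knock-out stand. Take the black-headed mallet from its mat, strike the bit's sprung ejector pin smartly and squarely, along the slope of the pin, until the plug drops into the stand's tray, then put the mallet back on its mat. Keep the gripper off the pin and the plug, and leave the other things on the bench where they are.

Things in the scene. Friction and masses are not known exactly. Their poses are not given: they have to be found in the camera images.
- stand: Grey cast stand, fixed: foot 310 x 130 x 12 mm, cheeks up to 190 mm, holding a steel coring bit (barrel 32 mm across) slanting 30 degrees from vertical in the stand's x-z plane. Origin on the bench, 30 mm to -x of the foot's middle; x towards the tray. The bit's mouth, at (35, 0, 98) mm, looks down to +x; the pin's struck face, at (-49, 0, 243) mm, leans to -x and is the highest part.
- pin_face (a point): Centre of the flat struck face of the ejector pin, the upper end of the bit: round steel head 27 mm across, 14 mm thick, on a coil spring. Site z points outwards along the pin's axis (30 degrees from vertical); the pin is driven along -z.
- ejector (a joint): How far the ejector pin is pushed in (m): 0 at rest, 0.018 at its stop. Spring: 2.6 N at the start, 6.6 N at the stop; it returns. The foot meets the plug at about 2 mm; the plug comes free at about 8 to 10 mm, with some 8 to 15 N on the pin. A blow counts if the pin moves faster than 0.1 m/s somewhere past 4 mm with the mallet's axis within 15 degrees of the pin's.
- plug: Cylindrical rock plug 25 mm in diameter, 48 mm long, about 60 g, jammed in the bit's barrel: two sprung balls grip its upper end, and its lower end stands 10 mm out of the mouth. Origin at its middle, z along its length. Pushed some 6 mm, clear of the balls, it slides out by itself and falls into the tray.
- tray_floor (a point): Centre of the inner floor of the stand's steel catch tray (inside 142 mm along x, 110 mm along y, walls 26 mm high above the floor), below the bit's mouth; axes as the stand's.
- mat: Flat black rubber mat 300 x 150 x 4 mm, fixed; origin under its middle, x along its length.
- mallet: Mallet, about 0.46 kg: black cylindrical head 56 mm across, 90 mm long, flat ends, standing on one end on the mat; pale wooden handle, level at mid height. Origin: centre of the end it stands on; z up along the head. The handle runs to -x at z = 45 mm, out to x = -240 mm, 20 mm wide (y), 26 mm high (z). Good grip: x = -75 mm. Balance point: x = -20 mm.
- mallet_head (a point): Middle of the mallet's head: 45 mm along z from the mallet's origin, same axes.
- rock_hammer: Bystander: steel geologist's hammer lying down, 270 mm long.
- granite_lump: Bystander: pale rock, 70 x 55 x 45 mm; origin under its middle.
- basalt_lump: Bystander: grey rock, 80 x 60 x 50 mm; origin under its middle.
- oil_bottle: Bystander: small amber bottle, 32 mm across, 75 mm high; origin under its middle.
- spare_bit: Bystander: spare steel coring bit standing on the bench, 35 mm across, 126 mm high; origin under its middle.
- loupe: Bystander: folding hand lens, 75 x 28 x 14 mm, lying flat.

How it is judged:
By the outcome, as a careful person would: the job done as asked, in the order asked, and still so for the second after the job is handed in, with the robot touching nothing.
It also fails if it takes over 48 s, if anything falls off the work surface, if the arm or the gripper's body presses on something with over 40 N, if the wrist force passes 120 N, or if a joint passes its speed limit or range.

## Robot

A 7-joint arm with a two-finger parallel gripper is mounted at the origin on the work surface. World frame = base frame: x ahead of the robot, y to its left, z up, the work surface at z = 0. Lengths are in m, angles in rad, forces in N, time in s.
With the tool pointing down it reaches from about 0.425 to 0.95 m from the base axis. Payload 4.7 kg.
Tool frame: the origin (TCP) lies midway between the tips of the shut fingers; the grasp point (between the pads) lies 19 mm behind it; z points along the fingers, y is the line along which they close (so a half turn about z gives the same grasp; the last joint's range is limited). The gripper opens to 85 mm and grips with 20 to 120 N. Pads are 22 mm wide; open, the fingers measure 114 mm over their backs; the gripper's body (76 mm by 85 mm) begins 54 mm behind the grasp point. The pads swing forward as they close: fully open they stand 13 mm farther back than shut.
Start: joints at [1.22, 0.469, -0.049, 1.532, 0.024, 1.141, -0.082], TCP at [0.214, -0.64, 0.231] pointing down, gripper open.
Joint ranges: [-2.59, 2.59], [-0.33, 1.99], [-1.39, 1.29], [0.1, 2.45], [-1.04, 4.18], [0.21, 1.99], [-2.66, 2.66]. Speed limits (rad/s): [2.57, 2.57, 3.14, 3.14, 3.14, 3.14, 3.14].

## Interface

Orientations are given as a unit quaternion [x, y, z, w].
In Python, from cell import manip, monitor, cams, order gives the robot as it stands. Calls block until the motion is done:
- manip.movep(position, orientation): joint-space move of the TCP to a pose.
- manip.movel(position, frame=None, feed=0.15, until_force=None): straight line of the TCP; frame=None keeps the orientation; feed is the mean speed in m/s. With until_force (N) it stops when the force on the tool has changed by that much, and returns True; else False.
- manip.set_joints(angles): joint-space move.
- manip.open_gripper() and manip.close_gripper(grip_force=None): open the fingers fully, or close them until they stop; grip_force is the grip in N (None keeps the last).
- manip.hold(seconds).
- manip.inverse_kinematics(position, orientation): joint angles nearest the present ones, or None.
- monitor.observe(): the state.
- cams.read_camera(name): name is "scene" or "top" or "wrist"; returns (picture, depth): 420x560x3 uint8, red, green, blue; 420x560 float32, m along the optical axis (not along the pixel's ray), 0 where there is no reading.
- cams.camera_model(name): a dict with "fx", "fy", "cx", "cy" (pixels), "D" ([k1, k2, p1, p2, k3] as OpenCV has them; the pictures are not rectified), "view" (4x4, takes a point from world to camera coordinates); the wrist camera has in their place "hand_eye" (4x4, takes a point from camera to tool coordinates, whose origin is the TCP and whose axes are the flange's). Camera axes: x right, y down, z forward; pixel columns grow to the right and rows downward; lengths in m; the calibration is good to about 2 mm. A picture is of the moment at which its call begins: read the wrist's pose just before it. camera_model takes no time and is no camera call.
A pose or a line that the arm cannot do raises manip.Unreachable and nothing moves.
- order.job_done(): hands the job in; it is judged then, once.
The state is a dict: "clock": time; "joint_positions": joint angles; "joint_vel": joint speeds; "effort": joint torques, N m; "position": TCP position; "tcp_rot": TCP orientation; "wrist_force": force on the tool from outside, world axes, zero at the start; "torque": the same for the moment, N m; "width": finger opening in m; "gripper_force": force on a finger pad.
Only numpy, scipy, OpenCV 4.12 (cv2) and the standard library are available. Lean on these libraries where they do the work, as an engineer would, in place of code of your own. Each camera call takes 0.05 s, during which the arm holds its last target. There are 200 camera calls.

## Working session

There is one attempt and no reset: what is moved stays moved. The work goes in short steps, each a Python script; the robot and the scene stay as the last script left them, time stands still between calls to the robot, and variables do not carry over. Pictures are saved under pics/ and viewed, at most 10 in all, crops included, and the job is handed in when it is done.

```bash
ls; mkdir -p pics; cat > h.py <<'E'
import numpy as np,cv2
from cell import manip,monitor,cams,order
from scipy.spatial.transform import Rotation as R
def world(cam,u,v,depth):
    m=cams.camera_model(cam);K=np.array([[m['fx'],0,m['cx']],[0,m['fy'],m['cy']],[0,0,1.]])
    p=cv2.undistortPoints(np.array([[[u,v]]],float),K,np.array(m['D'],float))[0,0]
    c=np.array([p[0]*depth,p[1]*depth,depth,1])
    return (np.linalg.inv(np.array(m['view']))@c)[:3]
E
python3 - <<'E'
from h import *
for n in('top','scene'):
    p,d=cams.read_camera(n);cv2.imwrite(f'pics/{n}0.png',cv2.resize(p[:,:,::-1],(800,600)));np.savez(f'{n}0.npz',p=p,d=d)
    print(n,np.array(cams.camera_model(n)['view']).round(3).tolist())
print(monitor.observe())
E
```

```text
pics
top [[0.013, -1.0, 0.007, -0.13], [-0.998, -0.013, -0.055, 0.624], [0.055, -0.007, -0.998, 1.393], [0.0, 0.0, 0.0, 1.0]]
scene [[0.859, 0.512, 0.011, -0.461], [0.294, -0.476, -0.829, -0.085], [-0.419, 0.715, -0.56, 1.799], [0.0, 0.0, 0.0, 1.0]]
{'clock': 0.1, 'joint_positions': array([ 1.22013635,  0.46938335, -0.0485807 ,  1.53358983,  0.02410804,
        1.14103075, -0.08233453]), 'joint_vel': array([-8.33327836e-05, -4.68795119e-03, -2.27543120e-04, -2.94820125e-03,
       -2.37781002e-04, -1.46862239e-04, -1.45240101e-03]), 'effort': array([ 9.73329952e-04, -5.11512709e+01, -4.68370935e-02, -2.38386351e+01,
        1.08295254e-02,  4.43484794e-03, -3.07775122e-05]), 'position': array([ 0.21329008, -0.63984456,  0.23034462]), 'tcp_rot': array([ 9.87087455e-01,  1.60179656e-01, -1.85205678e-04, -8.93728227e-04]), 'wrist_force': array([ 0.05880915,  1.08517047, -0.26128073]), 'torque': array([0.00121245, 0.03206238, 0.05362861]), 'gripper_force': 0.0, 'width': 0.08513058638061333}
```

View pics/top0.png

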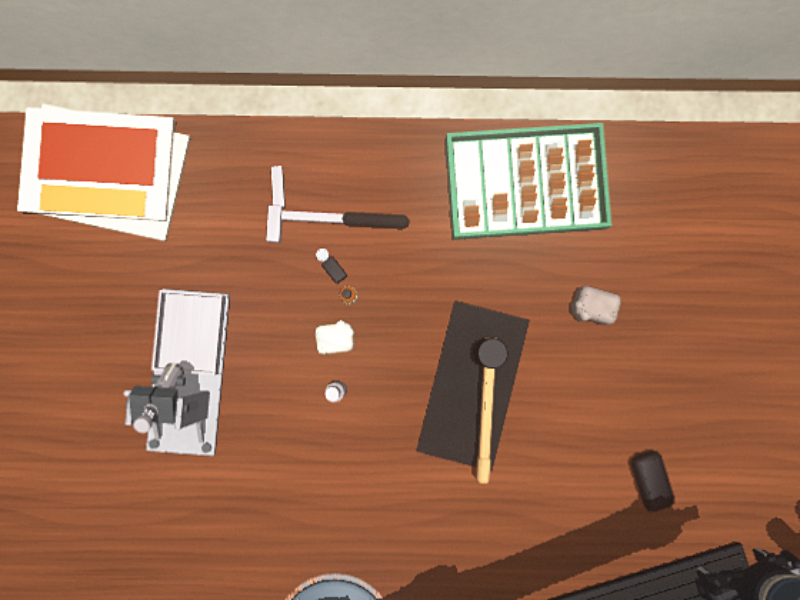

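View pics/scene0.png

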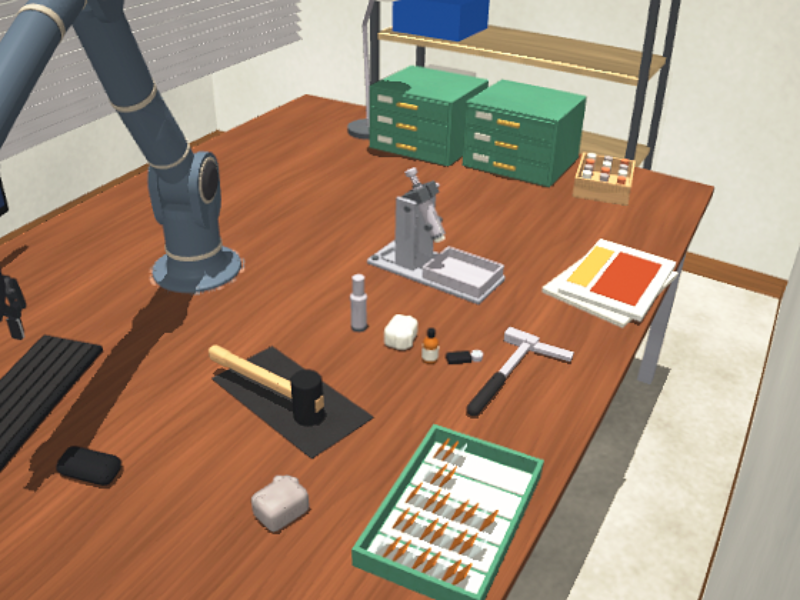

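The top view shows the mallet head at (491,352) with its handle end at (484,480). The stand's foot spans (147..228, 290..455), with the pin face near (143,422). Next I'll crop closer and convert these to world positions.

```bash
python3 - <<'E'
from h import *
f=np.load('top0.npz');p,d=f['p'],f['d']
c=p[195:325,75:205][:,:,::-1]
cv2.imwrite('pics/stand.png',cv2.resize(c,(598,598),interpolation=cv2.INTER_CUBIC))
def W(u,v,off=True):
    u,v=u*.7,v*.7
    return world('top',u,v,d[int(round(v)),int(round(u))]).round(4)
for n,u,v in [('head',491,352),('h1',489,385),('h2',487,420),('h3',485,460),('matTL',457,304),('matTR',526,321),('matBL',420,450),('footBL',149,452),('footBR',213,452),('trayTL',160,293),('trayTR',226,296),('bottle',334,391),('pin',143,422)]: print(n,W(u,v))
# head & handle via depth segmentation -> world cloud
v,u=np.mgrid[0:420,0:560]
m=cams.camera_model('top');K=np.array([[m['fx'],0,m['cx']],[0,m['fy'],m['cy']],[0,0,1.]])
q=cv2.undistortPoints(np.stack([u.ravel(),v.ravel()],-1).astype(float)[:,None],K,np.array(m['D']))[:,0]
z=d.ravel();C=np.c_[q*z[:,None],z,np.ones_like(z)]
Wd=(np.linalg.inv(np.array(m['view']))@C.T).T[:,:3].reshape(420,560,3);np.save('cloud.npy',Wd)
h=Wd[235:260,330:360].reshape(-1,3);h=h[h[:,2]>.085];print('head top',h.mean(0),(h.min(0)+h.max(0))/2,h.shape)
h=Wd[262:335,325:360].reshape(-1,3);h=h[(h[:,2]>.045)&(h[:,2]<.08)]
print('handle',h.mean(0),np.polyfit(h[:,0],h[:,1],1),h.min(0),h.max(0))
h=Wd[195:325,75:205].reshape(-1,3);t=h[h[:,2]>.215];print('pin top',t.mean(0),t.shape,h[:,2].max(),h[h[:,2].argmax()])
ft=h[(h[:,2]>.005)&(h[:,2]<.045)].astype(np.float32)[:,:2];print('foot rect',cv2.minAreaRect(ft),cv2.boxPoints(cv2.minAreaRect(ft)))
E
```

```text
head [ 0.5387 -0.2831  0.0953]
h1 [ 0.4773 -0.2846  0.0572]
h2 [ 0.4133 -0.2807  0.0618]
h3 [ 0.3409 -0.277   0.0654]
matTL [ 0.6301 -0.2283  0.0037]
matTR [ 0.5987 -0.3618  0.0062]
matBL [ 0.3479 -0.16   -0.0043]
footBL [0.3401 0.3563 0.0063]
footBR [0.3409 0.2358 0.0032]
trayTL [0.6412 0.3331 0.0434]
trayTR [0.6398 0.2188 0.0036]
bottle [ 0.4667 -0.003   0.121 ]
pin [0.4222 0.2881 0.2462]
head top [ 0.5378042  -0.28339764  0.10058443] [ 0.53836629 -0.21168765  0.75543064] (363, 3)
handle [ 0.39980749 -0.2770008   0.05999716] [-0.05461291 -0.25516615] [ 0.30748867 -0.29234629  0.0457093 ] [ 0.49749056 -0.26153155  0.07076077]
pin top [0.46400708 0.17629225 0.56783768] (285, 3) 1.4258307376058879 [ 0.54781764 -0.11284281  1.42583074]Traceback (most recent call last):
  File "<stdin>", line 19, in <module>
cv2.error: OpenCV(4.12.0) /io/opencv/modules/imgproc/src/convhull.cpp:143: error: (-215:Assertion failed) total >= 0 && (depth == CV_32F || depth == CV_32S) in function 'convexHull'
```

View pics/stand.png

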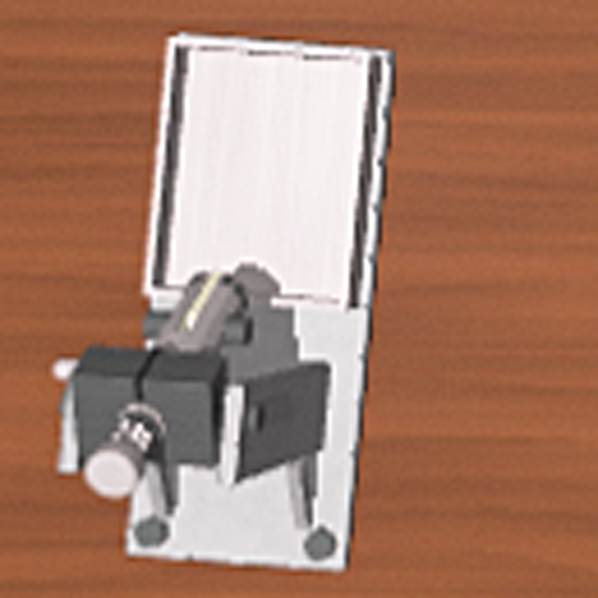

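The enlarged crop puts the pin face centre at (110,472). The foot corners are at (128,555) and (345,570), and the right edge runs up to (365,308) at the tray. I'll intersect those rays with their known heights and check IK for the strike pose.

```bash
cat >> h.py <<'E'
def ray_z(cam,u,v,z):
    a,b=world(cam,u,v,.5),world(cam,u,v,1.5); return a+(b-a)*(z-a[2])/(b[2]-a[2])
E
python3 - <<'E'
from h import *
cr=lambda x,y,z: ray_z('top',75+x/4.6-.4,195+y/4.6-.4,z)
bl,br,rt=cr(128,555,.012),cr(345,570,.012),cr(365,308,.012)
tl,tr=cr(172,36,.038),cr(393,50,.038)
pin=cr(110,472,.243)
print(bl,br,rt,tl,tr,'pin',pin)
print('yaw',np.arctan2(*(rt-br)[[1,0]]),np.arctan2(*(bl-br)[[1,0]])-np.pi/2,np.arctan2(*(tl-tr)[[1,0]])-np.pi/2, np.linalg.norm(bl-br))
for n,z in(('head',.094),): print(ray_z('top',491*.7,352*.7,z))
print('end',ray_z('top',484*.7,481*.7,.049))
yaw=np.arctan2(*(bl-br)[[1,0]])-np.pi/2
o=pin-R.from_euler('z',yaw).apply([-.049,0,.243]);print('origin',o,'footmid corners',[R.from_euler('z',yaw).apply([-.125,s*.065,.012])+o for s in(1,-1)])
# strike IK for rotations phi about pin axis
for phi in np.radians(range(-120,121,15)):
  for pit in np.radians([-20,0,20]):
    M=R.from_euler('z',yaw)*R.from_euler('y',-30,degrees=True)*R.from_euler('z',phi)
    ok=[]
    for flip in(0,np.pi):
      T=M*R.from_euler('y',pit)*R.from_euler('x',np.pi)*R.from_euler('z',flip)
      row=[]
      for s in(.08,0,-.015):
        g=pin+M.apply([-.072,0,.045+s])
        q=manip.inverse_kinematics(g+T.apply([0,0,.019]),T.as_quat())
        row.append(q is not None)
      ok.append((row,None if q is None else np.round(q,2)))
    print(np.degrees(phi).round(),np.degrees(pit).round(),[ (k[1].tolist() if all(k[0]) else k[0].count(True)) for k in ok])
E
```

```text
[0.34399438 0.35959171 0.012     ] [0.33649782 0.23208186 0.012     ] [0.49042197 0.22450938 0.012     ] [0.64880207 0.3350425  0.038     ] [0.64228754 0.20592518 0.038     ] pin [0.4177496  0.29258521 0.243     ]
yaw -0.0491565642228931 -0.058724424599792435 -0.050411607140275816 0.12773002570709935
[ 0.53867367 -0.28323077  0.094     ]
end [ 0.29998744 -0.27731091  0.049     ]
origin [0.46666513 0.28970936 0.        ] footmid corners [array([0.3456955 , 0.36193365, 0.012     ]), array([0.33806571, 0.23215774, 0.012     ])]
-120.0 -20.0 [[-0.14, 0.54, -1.17, 1.74, 0.88, 1.52, 0.96], [-0.64, 0.32, -0.43, 1.77, 0.59, 1.28, -1.95]]
-120.0 0.0 [[0.01, 0.32, -1.17, 1.97, 0.94, 1.04, 0.95], [-0.59, 0.16, -0.43, 1.99, 0.71, 0.87, -2.02]]
-120.0 20.0 [[0.03, 0.11, -1.01, 2.19, 1.19, 0.5, 0.73], [-0.89, 0.03, -0.05, 2.23, 1.08, 0.42, -2.35]]
-105.0 -20.0 [[-0.21, 0.56, -1.17, 1.78, 0.95, 1.57, 1.1], [-0.56, 0.36, -0.62, 1.8, 0.73, 1.34, -1.86]]
-105.0 0.0 [[-0.03, 0.33, -1.17, 1.98, 0.95, 1.05, 1.16], [-0.46, 0.18, -0.62, 2.0, 0.77, 0.9, -1.84]]
-105.0 20.0 [[0.2, 0.15, -1.18, 2.18, 1.07, 0.
[... 3172 characters left out ...]
2.25, 0.63, 0.7, 1.8]]
90.0 20.0 [[-0.24, 0.17, -0.81, 2.1, 0.81, 1.19, -1.62], [0.05, 0.27, -1.18, 2.09, 0.9, 1.29, 1.44]]
105.0 -20.0 [[0.41, -0.1, -0.87, 2.25, -0.38, 0.45, 0.11], [-1.48, -0.25, 0.8, 2.32, 0.4, 0.49, 2.49]]
105.0 0.0 [[0.29, -0.02, -1.06, 2.18, 0.59, 0.69, -0.99], [-0.77, -0.05, -0.05, 2.23, 0.62, 0.72, 2.1]]
105.0 20.0 [[-0.09, 0.21, -1.0, 2.11, 0.94, 1.23, -1.45], [0.05, 0.27, -1.18, 2.1, 0.99, 1.29, 1.65]]
120.0 -20.0 [[0.35, -0.03, -0.84, 2.15, -0.19, 0.58, 0.19], 1]
120.0 0.0 [[0.26, 0.01, -1.04, 2.15, 0.62, 0.72, -0.73], [-1.14, -0.06, 0.33, 2.2, 0.63, 0.74, 2.37]]
120.0 20.0 [[0.05, 0.26, -1.18, 2.12, 1.07, 1.27, -1.28], [0.05, 0.26, -1.18, 2.12, 1.07, 1.27, 1.86]]
```

```bash
cat >> h.py <<'E'
def wray(u,v,z,pos,rot):
    m=cams.camera_model('wrist');K=np.array([[m['fx'],0,m['cx']],[0,m['fy'],m['cy']],[0,0,1.]])
    p=cv2.undistortPoints(np.array([[[u,v]]],float),K,np.array(m['D'],float))[0,0]
    H=np.array(m['hand_eye']);r=R.from_quat(rot)
    a=r.apply(H[:3,3])+pos; d=r.apply(H[:3,:3]@np.array([p[0],p[1],1]))
    return a+d*(z-a[2])/d[2]
E
python3 - <<'E'
from h import *
import json
T=R.from_euler('z',-.04)*R.from_euler('x',np.pi)*R.from_euler('z',np.pi)
best=None
for f in(0,np.pi):
    t=R.from_euler('z',-.04)*R.from_euler('x',np.pi)*R.from_euler('z',f)
    print(f,manip.inverse_kinematics([.46,-.28,.2],t.as_quat()))
m=cams.camera_model('wrist');print(np.array(m['hand_eye']).round(3).tolist())
t=R.from_euler('z',-.04)*R.from_euler('x',np.pi)
manip.movep([.46,-.28,.22],t.as_quat())
s=monitor.observe();p,d=cams.read_camera('wrist')
json.dump({'pos':list(s['position']),'rot':list(s['tcp_rot'])},open('w1.json','w'))
cv2.imwrite('pics/w1.png',cv2.resize(p[:,:,::-1],(800,600)));print(s['clock'],s['position'],s['joint_positions'])
E
```

```text
0 [ 0.60832058  0.28609999 -0.16994922  1.88692152  0.05776788  0.97325283
 -1.19816701]
3.141592653589793 [ 1.0589599   0.37054752 -0.7413259   1.86240777  0.29115893  1.01948848
  1.72759943]
[[0.001, -0.945, -0.327, 0.084], [1.0, 0.0, 0.001, 0.0], [-0.0, -0.327, 0.945, -0.143], [0.0, 0.0, 0.0, 1.0]]
1.7083 [ 0.45957321 -0.28124492  0.2200003 ] [ 0.61338823  0.26586334 -0.17237988  1.86368645  0.05370815  1.01633284
 -1.19393731]
```

View pics/w1.png

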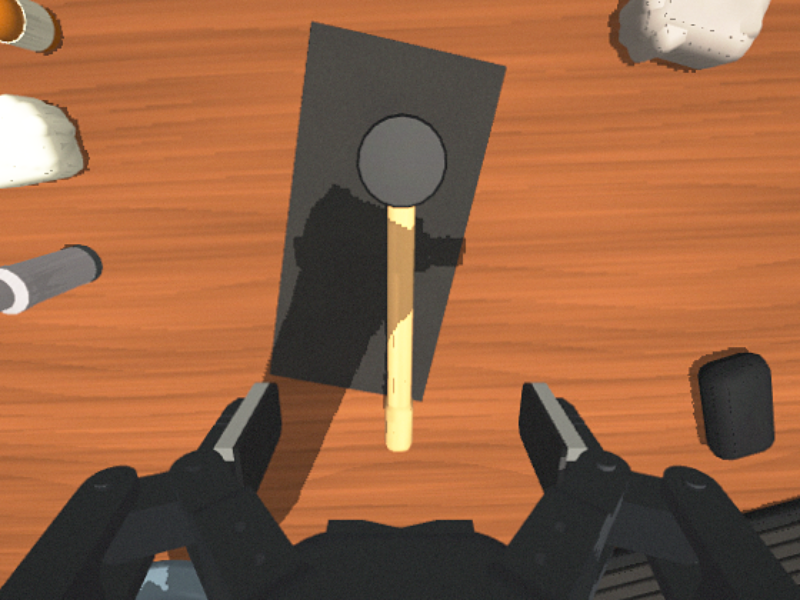

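The wrist view shows the head top's centre at (402,161). The handle centreline runs from (401,225) to (399,440), and the handle is almost aligned with the gripper. I'll refine the yaw and grasp it.

```bash
python3 - <<'E'
from h import *
import json
w=json.load(open('w1.json'));P=lambda u,v,z:wray(u*.7,v*.7,z,np.array(w['pos']),w['rot'])
hd=P(402,161,.094);a,b=P(401,225,.062),P(399,440,.062)
yaw=np.arctan2(*(a-b)[[1,0]]);print(hd,a,b,yaw)
print('mat',[P(*c,.004).round(3) for c in((312,22),(505,67),(271,375),(421,401))])
o=np.array([hd[0],hd[1],.004]);o[:2]=.5*(o[:2]+[.5387,-.2832])
# y from handle line & head
print('origin',o)
g=o+R.from_euler('z',yaw).apply([-.073,0,.045])
t=R.from_euler('z',yaw)*R.from_euler('x',np.pi)
tcp=g-[0,0,.019]
json.dump({'o':o.tolist(),'yaw':float(yaw),'tcp':tcp.tolist()},open('m.json','w'))
manip.movep(tcp+[0,0,.09],t.as_quat())
print(manip.movel(tcp,feed=.12,until_force=15))
manip.close_gripper(110)
s=monitor.observe();print(s['clock'],s['width'],s['gripper_force'],s['position'],s['wrist_force'])
manip.movel(s['position']+[0,0,.03],feed=.1)
p,d=cams.read_camera('wrist');cv2.imwrite('pics/w2.png',p[:,:,::-1])
s=monitor.observe();print(s['clock'],s['width'],s['position'],s['wrist_force'],s['torque'])
E
```

```text
[ 0.53831553 -0.28668914  0.094     ] [ 0.49440686 -0.28445126  0.062     ] [ 0.31150047 -0.27540035  0.062     ] -0.04944350948196172
mat [array([ 0.638, -0.225,  0.004]), array([ 0.602, -0.368,  0.004]), array([ 0.347, -0.154,  0.004]), array([ 0.312, -0.297,  0.004])]
origin [ 0.53850777 -0.28494457  0.004     ]
False
3.7583 0.018596570601375546 107.21692442893982 [ 0.46559871 -0.28163215  0.03034537] [-1.69161842  0.42667727  4.29598007]
4.2583 0.01851378738449619 [ 0.46482854 -0.28122891  0.05961678] [-0.50372005 -0.32674948 -3.75401797] [-0.0283122   0.26131474  0.01506035]
```

View pics/w2.png

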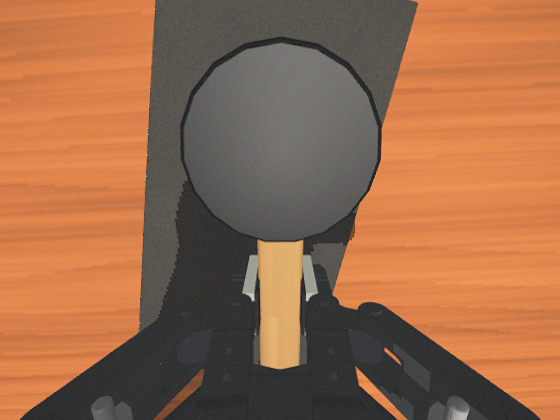

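Gripped: the wrist view shows the handle square between the pads, with the head at (281,140) level and central. I'll pick the strike branch from the current joints.

```bash
cat >> h.py <<'E'
PIN=np.array([.4177,.2926,.243]);SYAW=-.053
B=np.array([-.073,0,.026])  # TCP in mallet frame
def strike(phi,s,pin=PIN):
    M=R.from_euler('z',SYAW)*R.from_euler('y',-30,degrees=True)*R.from_euler('z',phi,degrees=True)
    n=M.apply([0,0,1]); return pin+n*s+M.apply(B),(M*R.from_euler('x',np.pi)).as_quat(),n
E
python3 - <<'E'
from h import *
s=monitor.observe();print(s['joint_positions'].round(2))
manip.movel(s['position']+[0,0,.24],feed=.25)
s=monitor.observe();print(s['clock'],s['joint_positions'].round(2))
for phi in range(-120,121,15):
    r=[manip.inverse_kinematics(*strike(phi,k)[:2]) for k in(.13,.06,-.015)]
    print(phi,[None if q is None else q.round(2).tolist() for q in r])
E
```

```text
[ 0.59  0.48 -0.15  1.99  0.11  0.68 -1.26]
5.3667 [ 0.61  0.21 -0.17  1.75  0.04  1.19 -1.19]
-120 [[-1.66, -0.08, 0.51, 1.92, 0.58, 1.15, 1.21], [0.05, 0.16, -1.19, 1.91, 0.74, 1.07, 1.1], [0.01, 0.32, -1.17, 1.97, 0.94, 1.04, 0.95]]
-105 [[-1.9, -0.09, 0.69, 1.94, 0.61, 1.17, 1.41], [0.0, 0.17, -1.19, 1.93, 0.75, 1.08, 1.31], [-0.03, 0.33, -1.17, 1.98, 0.96, 1.05, 1.16]]
-90 [[-2.14, -0.13, 0.86, 1.97, 0.66, 1.2, 1.59], [-0.03, 0.17, -1.19, 1.96, 0.76, 1.08, 1.53], [-0.06, 0.33, -1.17, 2.01, 0.96, 1.05, 1.38]]
-75 [[-2.18, -0.15, 0.86, 2.0, 0.68, 1.21, 1.79], [-0.04, 0.15, -1.2, 1.99, 0.75, 1.07, 1.76], [-0.08, 0.32, -1.17, 2.04, 0.97, 1.04, 1.6]]
-60 [[-2.43, -0.26, 0.99, 2.04, 0.77, 1.3, 1.92], [-0.03, 0.13, -1.21, 2.02, 0.74, 1.04, 2.0], [-0.09, 0.3, -1.17, 2.08, 0.96, 1.02, 1.83]]
-45 [[-2.51, -0.33, 0.98, 2.08, 0.82, 1.37, 2.1], [-2.3, -0.12, 1.05, 2.15, 0.73, 1.03, 2.24], [-0.09, 0.27, -1.17, 2.12, 0.95, 0.99, 2.07]]
-30 [[-2.33, -0.29, 0.84, 2.11, 0.77, 1.31, 2.39], [-2.33, -0.18, 1.02, 2.19, 0.78, 1.08, 2.43], [-0.07, 0.24, -1.17, 2.16, 0.93, 0.96, 2.33]]
-15 [[-2.3, -0.32
[... 553 characters left out ...]
0.51, 2.15, 0.35, 1.0, -1.7], [-0.42, -0.2, -0.53, 2.23, 0.46, 0.84, -1.79], [0.29, -0.05, -1.15, 2.27, 0.62, 0.66, -1.9]]
75 [[-0.46, -0.3, -0.47, 2.14, 0.35, 1.0, -1.39], [-0.38, -0.2, -0.51, 2.21, 0.44, 0.83, -1.47], [0.61, -0.1, -1.36, 2.25, 0.49, 0.61, -1.45]]
90 [[-0.39, -0.29, -0.48, 2.11, 0.34, 0.99, -1.07], [0.04, -0.22, -0.8, 2.17, 0.31, 0.79, -1.01], [0.51, -0.06, -1.26, 2.22, 0.55, 0.64, -1.21]]
105 [[0.05, -0.33, -0.76, 2.06, 0.17, 0.94, -0.58], [0.25, -0.23, -0.94, 2.13, 0.24, 0.77, -0.64], [0.38, -0.02, -1.14, 2.18, 0.59, 0.68, -0.96]]
120 [[0.13, -0.31, -0.81, 2.03, 0.16, 0.94, -0.29], [0.17, -0.18, -0.89, 2.09, 0.31, 0.8, -0.44], [0.28, 0.01, -1.05, 2.15, 0.61, 0.71, -0.72]]
```

```bash
python3 - <<'E'
from h import *
manip.set_joints([-.33,-.02,-.81,1.92,.65,1.0,1.6])
s=monitor.observe();print(s['clock'],s['position'],strike(-90,.12)[0])
pos,q,n=strike(-90,.06)
print(manip.inverse_kinematics(pos,q).round(2))
manip.movep(pos,q)
s=monitor.observe();print(s['clock'],s['joint_positions'].round(2),s['position']-pos,s['width'])
p,d=cams.read_camera('wrist')
# head-top plane in world
m=cams.camera_model('wrist');K=np.array([[m['fx'],0,m['cx']],[0,m['fy'],m['cy']],[0,0,1.]]);H=np.array(m['hand_eye'])
u,v=[a.ravel() for a in np.meshgrid(np.arange(200,362,4),np.arange(70,214,4))]
k=(u-281)**2+(v-140)**2<80**2;u,v=u[k],v[k]
xy=cv2.undistortPoints(np.stack([u,v],-1).astype(float)[:,None],K,np.array(m['D']))[:,0];z=d[v,u]
C=np.c_[xy*z[:,None],z];X=R.from_quat(s['tcp_rot']).apply(C@H[:3,:3].T+H[:3,3])+s['position']
c=np.median(X,0);X=X[np.linalg.norm(X-c,axis=1)<.05]
nn=np.linalg.svd(X-X.mean(0))[2][2];nn*=np.sign(nn[2]);print('normal',nn,'want',n,'deg',np.degrees(np.arccos(nn@n)),'centre',X.mean(0),'want',PIN+n*.15,X.std(0),len(X))
cv2.imwrite('pics/w3.png',p[:,:,::-1])
p,d=cams.read_camera('scene');np.savez('scene1.npz',p=p,d=d)
cv2.imwrite('pics/s3.png',cv2.resize(p[50:290,150:470][:,:,::-1],(800,600),interpolation=cv2.INTER_CUBIC))
E
```

```text
7.7583 [0.38098076 0.37775227 0.39253207] [0.34866969 0.36936468 0.36943971]
[-0.34  0.09 -0.82  1.97  0.67  1.02  1.6 ]
8.1583 [-0.34  0.09 -0.82  1.96  0.67  1.02  1.6 ] [ 7.85306466e-04 -3.24992271e-05 -1.79596367e-04] 0.01837210262892387
normal [-0.49670673  0.02376329  0.86759307] want [-0.49929791  0.0264876   0.8660254 ] deg 0.23339610018995763 centre [0.34268084 0.29333382 0.37238457] want [0.34280531 0.29657314 0.37290381] [0.00927139 0.00983138 0.00533722] 1205
```

View pics/s3.png

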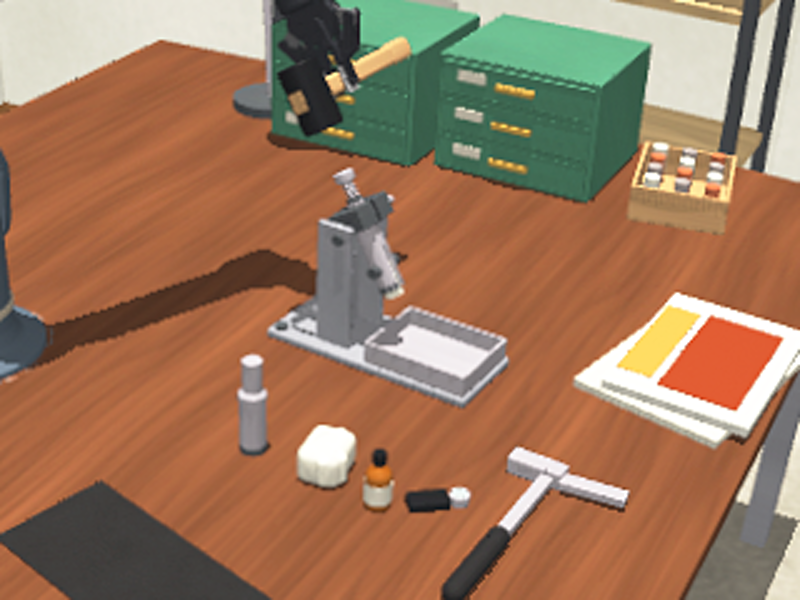

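The scene view shows the mallet aligned with the pin's slope above it, with the pin face at crop (343,174). I'll cross-check the pin, then make a soft touch to find the contact plane.

```bash
python3 - <<'E'
from h import *
print('pin by scene',ray_z('scene',150+343*.4-.3,50+174*.4-.3,.243),PIN)
pos,q,n=strike(-90,-.004)
manip.movel(strike(-90,.012)[0],feed=.15)
manip.hold(.15)
hit=manip.movel(pos,feed=.03,until_force=1.8)
s=monitor.observe();print(hit,s['clock'],'s=',(s['position']-strike(-90,0)[0])@n,s['position']-pos,s['wrist_force'],s['wrist_force']@n)
E
```

```text
pin by scene [0.4226162  0.28562196 0.243     ] [0.4177 0.2926 0.243 ]
True 9.3417 s= -0.0017894392219149587 [-0.00134566  0.0002542   0.00176893] [ 0.19337163  1.21624459 -0.49267598] -0.4910045724596344
```

```bash
python3 - <<'E'
from h import *
P=np.array([.4190,.2905,.243]);
n=strike(-90,0)[2];P=PIN+((P-PIN)-n*((P-PIN)@n))
manip.movel(strike(-90,.06,P)[0],feed=.15)
manip.hold(.2)
manip.movel(strike(-90,-.0145,P)[0],feed=.3)
s=monitor.observe();print(s['clock'],'s=',(s['position']-strike(-90,0,P)[0])@n,s['wrist_force'],s['torque'])
manip.movel(strike(-90,.06,P)[0],feed=.2)
s=monitor.observe();print(s['clock'],s['wrist_force'],s['torque'],s['width'])
p,d=cams.read_camera('scene')
cv2.imwrite('pics/s4.png',cv2.resize(p[50:290,150:470][:,:,::-1],(800,600),interpolation=cv2.INTER_CUBIC))
E
```

```text
10.5083 s= -0.014785502467284207 [-1.67414651  1.25652754  0.10985111] [0.31947883 0.82183284 0.07448837]
11.0333 [ 0.76752351 -0.26732144 -3.98242384] [3.33224064e-01 9.86800337e-01 8.50970431e-04] 0.018421395514216943
```

View pics/s4.png

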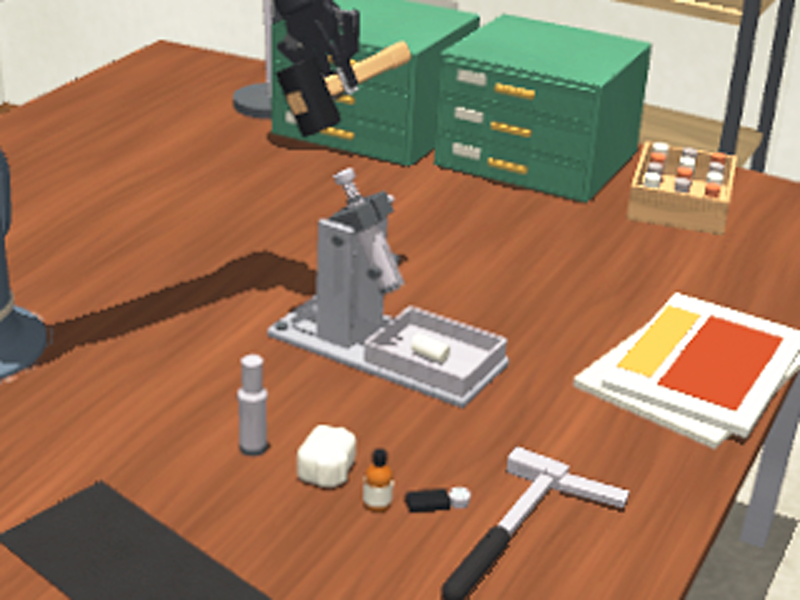

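The plug lies in the tray at crop (430,347). Next I return the mallet along the same route and check its tilt before setting it down.

```bash
python3 - <<'E'
from h import *
import json
manip.set_joints([-.33,-.02,-.81,1.92,.65,1.0,1.6])
manip.set_joints([0.61,0.21,-0.17,1.75,0.04,1.19,-1.19])
m=json.load(open('m.json'));t=(R.from_euler('z',m['yaw'])*R.from_euler('x',np.pi)).as_quat()
tcp=np.array([.4656,-.2816,.0303])
manip.movep(tcp+[0,0,.10],t)
s=monitor.observe();print(s['clock'],s['position'])
p,d=cams.read_camera('wrist')
m=cams.camera_model('wrist');K=np.array([[m['fx'],0,m['cx']],[0,m['fy'],m['cy']],[0,0,1.]]);H=np.array(m['hand_eye'])
u,v=[a.ravel() for a in np.meshgrid(np.arange(200,362,4),np.arange(70,214,4))]
k=(u-281)**2+(v-140)**2<80**2;u,v=u[k],v[k]
xy=cv2.undistortPoints(np.stack([u,v],-1).astype(float)[:,None],K,np.array(m['D']))[:,0];z=d[v,u]
X=R.from_quat(s['tcp_rot']).apply(np.c_[xy*z[:,None],z]@H[:3,:3].T+H[:3,3])+s['position']
nn=np.linalg.svd(X-X.mean(0))[2][2];nn*=np.sign(nn[2]);print('normal',nn,X.mean(0)-s['position'])
manip.movel(tcp+[0,0,.012],feed=.15);manip.hold(.1)
print(manip.movel(tcp-[0,0,.003],feed=.03,until_force=3))
s=monitor.observe();print(s['clock'],s['position'],s['wrist_force'])
E
```

```text
14.5833 [ 0.46728125 -0.28198351  0.13168483]
normal [-3.81234997e-02  1.02737489e-07  9.99273035e-01] [ 0.07488693 -0.00447413  0.06585328]
True
15.925 [ 0.46538502 -0.28163641  0.02917858] [-0.66355923 -0.31681275  3.92651147]
```

```bash
python3 - <<'E'
from h import *
manip.open_gripper()
s=monitor.observe();print(s['clock'],s['width'])
manip.movel(s['position']+[0,0,.19],feed=.15);manip.hold(.5)
p,d=cams.read_camera('wrist')
q,_=cams.read_camera('scene');print(monitor.observe()['clock'])
cv2.imwrite('pics/end.png',np.hstack([cv2.resize(x[:,:,::-1],(400,300)) for x in(p,q)]))
E
```

```text
16.5833 0.0857278928640818
18.6
```

View pics/end.png

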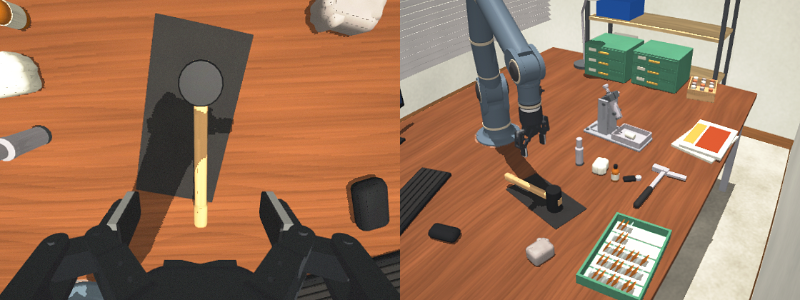

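The mallet stands upright on its mat, with its head at (201,83) in the wrist half. The plug is in the tray, and the other things look to be in their places.

```bash
python3 -c "
from h import *
print(order.job_done())"
```

```text
the job is handed in; nothing more can be done
None
```

The job is handed in at about 19 s on the robot's clock: one blow along the pin's slope dropped the plug into the tray, and the mallet is back standing on its mat; the judge's verdict was not shown.

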